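# Fit the grinding wheel, clamp ring and cap on the upright sharpener spindle

## Robot

A 7-joint arm with a two-finger parallel gripper is mounted at the origin on the work surface. World frame = base frame: x ahead of the robot, y to its left, z up, the work surface at z = 0. Lengths are in m, angles in degrees, forces in N, time in s.
With the tool pointing down it reaches from about 0.425 to 0.875 m from the base axis. Payload 4.7 kg.
Tool frame: the origin (TCP) lies between the finger pads; the fingertips stand env.finger_overhang ahead of it and the grasp point (between the pads) lies 5 mm behind it (env.finger_overhang is the distance from the TCP to the fingertips, in m); z points along the fingers, y is the line along which they close (so a half turn about z gives the same grasp; the last joint's range is limited). The gripper opens to 87 mm and grips with 3 to 60 N. Pads are 19 mm wide; open, the fingers measure 117 mm over their backs; the gripper's body (75 mm by 190 mm) begins 51 mm behind the grasp point.
Start: joints at [-76.255, 18.392, -4.016, 83.108, 1.295, 78.541, -3.26], TCP at [0.146, 0.634, 0.215] pointing down, gripper open.
Joint ranges: [-163.93, 163.93], [-17.29, 119.83], [-79.2, 71.16], [3.27, 140.29], [-89.18, 269.18], [5.43, 117.66], [-154.24, 154.24]. Speed limits (degrees/s): [147.25, 147.25, 180, 180, 180, 180, 180].

## Interface

Orientations are given as [roll, pitch, yaw] about the fixed x, y, z axes, in that order (R = Rz(yaw) Ry(pitch) Rx(roll)).
In Python, from cell import telemetry, eyes, env, models gives the robot as it stands. The module is installed in compiled form; this text tells all that it offers.
- The arm moves only by the tool drive_tool, never from a script. Its arguments are lists of equal length, an entry for each row: "angular": the turn, a rotation vector about the tool's x, y, z in rad, a list of three; "delta_pos": the shift along the tool's x, y, z in cm, a list of three; "gripper": the finger opening in cm, from 0 to 8.7. A call has 1 to 20 rows; each row shifts and turns the commanded pose from where the row before left it, along the tool's axes as they then stand; what a row does not reach is not made up. A row lasts 1/10 s, in which the tool goes at most 50 mm and 8.59 degrees, less where a joint would pass 70% of its speed; a pose out of reach is approached as far as the arm can. A call with a gripper value outside its range is refused whole. The fingers move at their own pace and stop on an object; "squeeze" is the grip in N (left out, the last holds). Time passes only in rows, so rows that do not move let the fingers close. It gives the time, the measured TCP pose, the force, the opening and the grip force at its end, in the units of the state.
- telemetry.get_obs(): the state, without advancing time (a new reading comes with each control period).
- eyes.read_camera(name): name is "scene" or "side" or "wrist"; returns a dict with "pixels" (384x512x3 uint8, red, green, blue), "mtx" (3x3 intrinsics, pixels), "origin" and "orientation" of the camera in the world. Camera axes: x right, y down, z forward; pixel columns grow to the right and rows downward; lengths in m; the calibration is good to about 2 mm. A picture is of the moment at which its call begins. There is no depth.
- env.sign_off(): hands the job in; it is judged then, once.
Trained networks look in a picture, given as the dict that the camera call returned (one of the last four; its "shot" number tells which), for a name from the list of things; names that differ only in an ending like _2 or _b are one class to them, and where a whole thing is asked for, a point or a joint stands for the part that bears it (a point fixed in the world has none). Each returns a list of dicts, best first, with "p" (0 to 1); they miss things now and then, are a little off and sometimes report something else, mostly with a low value. They report only what shows in the picture. A call takes as long as a camera call.
- models.search_frame(picture, target): "centre" ([column, row] in pixels, amid what is visible of it).
- models.cut_out(picture, target): "pixels" (384x512 bool, what is visible of it) and "centre" ([column, row] in pixels, amid what is visible of it).
The state is a dict: "time_s": time; "qpos": joint angles; "joint_velocities": joint speeds; "effort": joint torques, N m; "tool_pos": TCP position; "tool_rot": TCP orientation; "force": force on the tool from outside, world axes, zero at the start; "wrist_torque": the same for the moment, N m; "grip_width": finger opening in m; "grasp_force": force on a finger pad.
Only numpy, scipy, OpenCV 4.12 (cv2) and the standard library are available. Lean on these libraries where they do the work, as an engineer would, in place of code of your own. Each camera call takes 0.05 s, during which the arm holds its last target. There are 200 camera calls.

## Task

Get the blue bench sharpener ready for use: put the pink grinding wheel down on its upright spindle, then the brass clamp ring, which you must turn gently on top of the spindle's two flats until it drops fully home onto the wheel's white hub, then push the red cap onto the thin stud until it sits flush on the clamp ring. Never force anything down hard: the wheel could crack. Leave the black spacer and all other things on the bench where they are.

Things in the scene. Friction and masses are not known exactly. Their poses are not given: they have to be found in the camera images.
- sharpener: Blue fixed bench sharpener, 200 x 170 mm, 85 mm high; origin under its centre on the bench, z up. In the middle of its top a sprung head (steel flange 56 mm across with the upright spindle) floats: pressed straight down it gives way from about 10 N (less what lies on it), 1.5 N more per mm, 12 mm at most; it is well damped and rises slowly again.
- seat (a point): Centre of the flange's top face, on the spindle's axis, 97 mm above the bench at rest (also with all three parts on); moves with the head; axes as the sharpener's. From here a round steel shaft 30 mm across rises 24 mm, then the tang from 24 to 40 mm, then the stud from 40 to 66 mm. A stiff brake locks the spindle: it does not turn in this job.
- tang_top (a point): Centre of the top of the dark two-flat tang, 40 mm above the seat; axes as the sharpener's, not the tang's. Tang section 28 x 10 mm, sharp corners. The direction of its long side is NOT measured: it lies anywhere within 0.75 rad either way of the sharpener's x axis (half a turn makes no difference).
- stud_top (a point): Centre of the top of the round stud, 9 mm across with a bevelled tip, 66 mm above the seat. Two sprung brass strips stand 2 mm out of its sides, 50 to 61.5 mm above the seat, on the tang's long axis.
- wheel_mid (a point): Grinding wheel, loose, 0.21 to 0.39 kg: pink disc 100 mm across, 16 mm thick; white round hub 50 mm across, flush below, 14 mm above the disc (30 mm high in all). Round through bore 33 mm. Point on its axis 15 mm above its underside; z up. Take it by the hub. Seated, this point is 15 mm above the seat.
- clamp_ring_mid (a point): Brass clamp ring, loose, 0.12 kg: octagon 44 mm across flats (facing along x, y and half-way), 18 mm high; through bore 30.4 mm along its x, 12 mm along its y. Centre, 9 mm above its underside; z up. Drops over the tang only with bore and tang in line within about 0.1 rad, either way round; else stays on it, centre 49 mm above the seat. Home on the hub: centre 39 mm above the seat.
- cap_mid (a point): Red round push-on cap, white dot on top, loose, 60 g, 38 mm across, 30 mm high, opening down. Round blind bore 10.6 mm across, 22 mm deep. Point on its axis 15 mm above its underside; z up. The stud's strips resist over the last 13 mm and hold it by friction: a steady push of 5 to 15 N down to the ring. Home, this point is 63 mm above the seat. Its angle about z does not matter.
- old_spacer: Black plastic ring, loose, 44 mm across, 18 mm high, round bore 18 mm: belongs to another machine and is to be left alone. Origin at the centre of its underside.
- screwdriver: Orange-handled screwdriver lying on the bench; leave alone.
- wrench: Steel wrench lying on the bench; leave alone.
- spray_can: Yellow can, 54 mm across, 150 mm high, standing; leave alone.
- mug: White mug, 80 mm across, 90 mm high, standing; leave alone.
- brush: Bench brush lying on the bench; leave alone.
- grease_jar: Small jar with a blue cap, 50 mm across, 50 mm high; leave alone.

How it is judged (in metres and radians):
On the way, in this order (a step that is already met when the one before it is completed fails the run):
1. the grinding wheel lies flat and fully home on the flange (horizontal distance between wheel_mid and seat below 0.004 m and z of wheel_mid in the frame of seat below 0.0175 m and angle between wheel_mid's own z axis and vertical below 0.06 rad), for 0.2 s.
2. the clamp ring has dropped over the tang, home on the wheel's hub (horizontal distance between clamp_ring_mid and seat below 0.004 m and z of clamp_ring_mid in the frame of seat below 0.0415 m and angle between clamp_ring_mid's own z axis and vertical below 0.08 rad and z of wheel_mid in the frame of seat below 0.0175 m), for 0.2 s.
3. the cap is on the stud, flush on the clamp ring (horizontal distance between cap_mid and seat below 0.004 m and z of cap_mid in the frame of seat below 0.0655 m), for 0.2 s.
At the end, for the whole second after the job is handed in: Wheel, clamp ring and cap are stacked on the spindle in this order, each within 4 mm of its axis: the wheel flat on the flange (within 2.5 mm and 0.06 rad), the clamp ring over the tang and home on the hub (within 2.5 mm and 0.08 rad), the cap flush on the ring (within 2.5 mm and 0.1 rad) (all of step 2 and all of step 3 and horizontal distance between wheel_mid and seat below 0.004 m and angle between wheel_mid's own z axis and vertical below 0.06 rad and angle between cap_mid's own z axis and vertical below 0.1 rad); the robot touches nothing.
It fails at once if the wheel is pressed against the sharpener with more than 40 N, directly or through what lies on it (contact force between wheel and sharpener above 40 N).
It fails at once if the clamp ring is pressed against the spindle with more than 40 N (contact force between clamp_ring and sharpener above 40 N).
It fails at once if the clamp ring is pressed against the wheel with more than 40 N (contact force between clamp_ring and wheel above 40 N).
It fails at once if the cap is pressed onto the ring or the stud with more than 40 N (contact force between cap and clamp_ring above 40 N or contact force between cap and sharpener above 40 N).
It fails at once if a bystander is moved by more than 30 mm (distance of any of old_spacer, screwdriver, wrench, spray_can, mug, brush, grease_jar from where it was at the start of the episode above 0.03 m).
It also fails if it takes over 72 s, if anything falls off the work surface, if the arm or the gripper's body presses on something with over 40 N, if the wrist force passes 120 N, or if a joint passes its speed limit or range.

## Working session

There is one attempt and no reset: what is moved stays moved. The work goes in short steps, Python scripts to look and compute and a tool call to move; the robot and the scene stay as the last step left them, time stands still between calls to the robot, and variables do not carry over. Pictures are saved under pics/ and viewed, at most 10 in all, crops included, and the job is handed in when it is done.

Besides the shell and the picture viewer there is one more tool, called after ">>>" as a command line: name --argument value ..., lists and objects as JSON in quotes. drive_tool: Moves the arm, as the interface text tells. Its arguments: {"type":"object","properties":{"angular":{"type":"array","items":{"type":"array","items":{"type":"number"}}},"delta_pos":{"type":"array","items":{"type":"array","items":{"type":"number"}}},"gripper":{"type":"array","items":{"type":"number"}},"squeeze":{"type":"number"}},"required":["angular","delta_pos","gripper"]}

```bash
mkdir -p pics; cat > h.py <<'E'
import numpy as np, cv2
from cell import telemetry, eyes, env, models
from scipy.spatial.transform import Rotation as R
def rot(o):
    o=np.array(o,float)
    return o if o.shape==(3,3) else R.from_euler('xyz',o,degrees=True).as_matrix()
def ray(p,uv):
    d=rot(p['orientation'])@np.linalg.inv(np.array(p['mtx']))@np.array([uv[0],uv[1],1.])
    return np.array(p['origin'],float),d/np.linalg.norm(d)
def atz(p,uv,z):
    o,d=ray(p,uv); return o+d*(z-o[2])/d[2]
def proj(p,X):
    c=rot(p['orientation']).T@(np.array(X)-np.array(p['origin'])); q=np.array(p['mtx'])@c; return q[:2]/q[2]
def tri(obs):
    A=0;b=0
    for p,uv in obs:
        o,d=ray(p,uv);M=np.eye(3)-np.outer(d,d);A=A+M;b=b+M@o
    return np.linalg.solve(A,b)
def save(p,n,crop=None,s=1):
    im=p['pixels'][:,:,::-1]
    if crop: im=im[crop[1]:crop[3],crop[0]:crop[2]]
    cv2.imwrite('pics/'+n,cv2.resize(im,None,fx=s,fy=s,interpolation=cv2.INTER_CUBIC))
E
python3 - <<'E'
from h import *
P={n:eyes.read_camera(n) for n in('scene','side','wrist')}
for n,p in P.items(): print(n,p['origin'],np.round(p['orientation'],3).tolist(),np.round(p['mtx'],1).tolist())
im=np.vstack([P['scene']['pixels'],P['side']['pixels']])[:,:,::-1]
cv2.imwrite('pics/a.png',cv2.resize(np.hstack([P['scene']['pixels'],P['side']['pixels']])[:,:,::-1],(800,300)))
for t in['sharpener','wheel_mid','clamp_ring_mid','cap_mid','old_spacer','tang_top','stud_top','seat']:
    for n,p in P.items():
        try:
            for r in models.search_frame(p,t)[:2]: print(t,n,np.round(r['centre'],1),round(r['p'],2), np.round(atz(p,r['centre'],.02),3))
        except Exception as e: print(t,n,e)
o=telemetry.get_obs();print(o,env.finger_overhang)
for n in P: save(P[n],n+'0.png',s=1.5)
E
```

```text
scene [1.40855171 0.76695034 1.17685358] [-132.62, 0.083, 133.575] [[462.2, 0.0, 257.5], [0.0, 462.2, 186.7], [0.0, 0.0, 1.0]]
side [ 0.39229665 -1.09061829  0.99157553] [-127.822, -0.148, -11.297] [[455.9, 0.0, 250.4], [0.0, 455.9, 198.9], [0.0, 0.0, 1.0]]
wrist [0.06554889 0.65038876 0.38413671] [162.9, 0.106, 77.057] [[270.7, 0.0, 254.4], [0.0, 270.7, 192.7], [0.0, 0.0, 1.0]]
sharpener scene [330.7 224.5] 0.3 [0.465 0.21  0.02 ]
sharpener side [212.8 177.7] 0.59 [0.529 0.288 0.02 ]
wheel_mid scene [242.8 211.8] 0.93 [ 0.628 -0.049  0.02 ]
wheel_mid scene [190.3 210.9] 0.41 [ 0.751 -0.185  0.02 ]
wheel_mid side [255.6 239.8] 0.81 [ 0.615 -0.071  0.02 ]
clamp_ring_mid scene [209.8 190.7] 0.56 [ 0.635 -0.213  0.02 ]
clamp_ring_mid side [273.7 277.5] 0.54 [ 0.634 -0.234  0.02 ]
cap_mid scene [264.4 187.7] 0.42 [ 0.486 -0.079  0.02 ]
cap_mid side [294.6 228.1] 0.52 [ 0.749 -0.041  0.02 ]
cap_mid side [212.  246.5] 0.46 [ 0.478 -0.074  0.02 ]
old_spacer scene [228.2 243. ] 0.43 [0.762 0.017 0.02 ]
old_spacer scene [235.3 170. ] 0.41 [ 0.489 -0.228  0.02 ]
old_spacer side [219.4 290.6] 0
[... 519 characters left out ...]
'qpos': array([-76.25652615,  18.39163765,  -4.01610919,  83.10796881,
         1.29666667,  78.53920956,  -3.26043729]), 'joint_velocities': array([ 0.022654  , -0.0514582 ,  0.00766541,  0.00229245,  0.02443565,
       -0.00265732,  0.00446111]), 'effort': array([-7.51717889e-04, -4.91107678e+01, -4.03596684e-01, -3.12764668e+01,
       -6.36523473e-02,  3.39181919e-02,  2.34452841e-05]), 'tool_pos': array([0.14555166, 0.63352448, 0.21538612]), 'tool_rot': array([1.79993592e+02, 4.28775429e-03, 1.67065234e+02]), 'force': array([-0.15740331, -0.77530535, -0.54330779]), 'wrist_torque': array([-0.04268315,  0.03799287, -0.01657427]), 'grasp_force': 0.0, 'grip_width': 0.0871329906000995} 0.014
```

View pics/scene0.png

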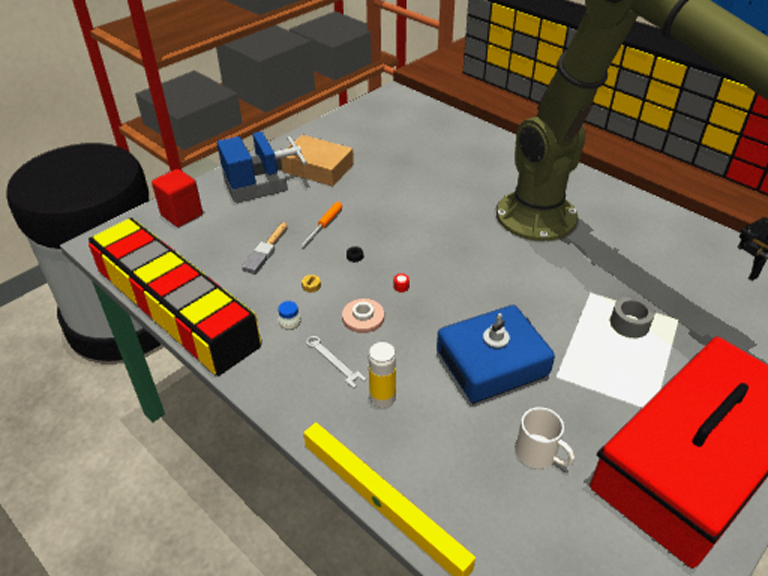

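View pics/side0.png

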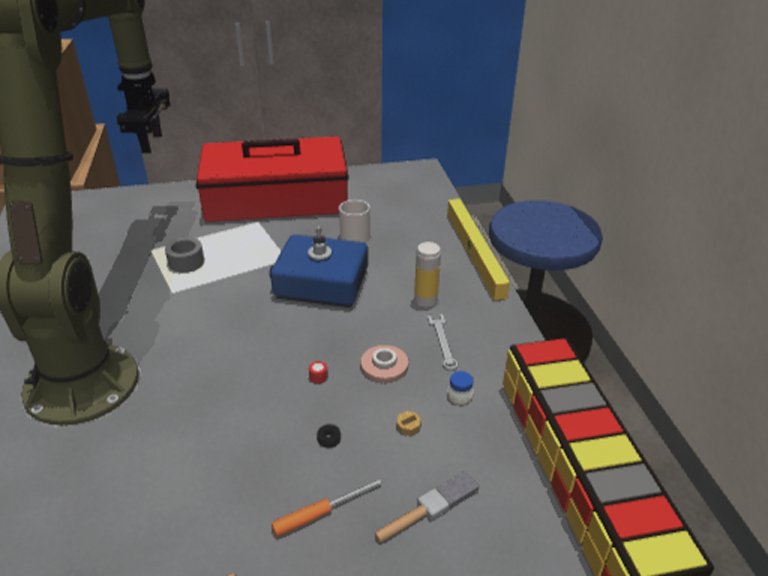

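```bash
python3 - <<'E'
from h import *
s=eyes.read_camera('scene');d=eyes.read_camera('side')
def go(n,a,b):
    X=tri([(s,a),(d,b)]);print(n,np.round(X,4),np.round(proj(s,X)-a,1),np.round(proj(d,X)-b,1))
go('seat?',(331,226),(213,168)); go('stud?',(332,211),(212.5,151.5))
go('wheel',(242.3,209.5),(256,240)); go('ring',(208,189),(272.5,281)); go('cap',(267.5,188),(212,247.5)); go('spacer',(236.5,169),(219,290))
go('can top',(254.5,233),(285.5,165))
for t in['clamp_ring_mid','cap_mid','wheel_mid','spray_can','mug','grease_jar']:
    for p in(s,d):
        for r in models.cut_out(p,t)[:1]: print(t,np.round(r['centre'],1),r['p'],r['pixels'].sum())
E
```

```text
seat? [0.5271 0.2481 0.0899] [-0.1  0. ] [-0.1 -0. ]
stud? [0.5293 0.2456 0.1587] [ 0.2 -0.2] [0.2 0.1]
wheel [ 0.6172 -0.0636  0.0126] [-0.2  0.1] [-0.2 -0.1]
ring [ 0.628  -0.2349  0.0085] [-0.6  0.2] [-0.8 -0.3]
cap [ 0.4767 -0.0728  0.0154] [-0.3  0.2] [-0.4 -0.2]
spacer [ 0.4742 -0.2391  0.0088] [-0.3  0.1] [-0.4 -0.2]
can top [0.756  0.1298 0.1509] [-0.5  0.2] [-0.4 -0.2]
clamp_ring_mid [282.9 182.7] 0.69 678
cap_mid [331.6 233.9] 0.61 3385
cap_mid [211.3 246.1] 0.5 161
wheel_mid [243.4 212.5] 0.89 500
wheel_mid [256.6 239.7] 0.78 644
spray_can [257.9 251.2] 0.56 712
spray_can [283.8 180.9] 0.62 620
mug [358.8 294.6] 0.9 1120
mug [239.  144.4] 0.86 537
grease_jar [194.8 210.7] 0.68 246
grease_jar [304.1 254.6] 0.69 280
```

>>> drive_tool --angular '[[0, 0, 0.1493], [0, 0, 0.1493], [0, 0, 0.1493], [0, 0, 0.1493], [0, 0, 0.1493], [0, 0, 0.1493], [0, 0, 0.1493], [0, 0, 0.1493], [0, 0, 0.1493]]' --delta_pos '[[0, 0, -0.5], [0, 0, -0.5], [0, 0, -0.5], [0, 0, -0.5], [0, 0, -0.5], [0, 0, 0], [0, 0, 0], [0, 0, 0], [0, 0, 0]]' --gripper '[8.7, 8.7, 8.7, 8.7, 8.7, 8.7, 8.7, 8.7, 8.7]'

```text
time_s: 2.95
tool_pos: [0.1455, 0.6335, 0.2404]
tool_rot: [180.0, -0.0, 89.7]
force: [0.5, 0.2, 0.5]
grip_width: 0.0867
grasp_force: 0.0
```

>>> drive_tool --angular '[[0, 0, 0], [0, 0, 0], [0, 0, 0], [0, 0, 0], [0, 0, 0], [0, 0, 0], [0, 0, 0], [0, 0, 0], [0, 0, 0], [0, 0, 0], [0, 0, 0], [0, 0, 0], [0, 0, 0]]' --delta_pos '[[-3.22, 3.2, 0], [-3.22, 3.2, 0], [-3.22, 3.2, 0], [-3.22, 3.2, 0], [-3.22, 3.2, 0], [-3.22, 3.2, 0], [-3.22, 3.2, 0], [-3.22, 3.2, 0], [-3.22, 3.2, 0], [-3.22, 3.2, 0], [-3.22, 3.2, 0], [-3.22, 3.2, 0], [0, 0, 0]]' --gripper '[8.7, 8.7, 8.7, 8.7, 8.7, 8.7, 8.7, 8.7, 8.7, 8.7, 8.7, 8.7, 8.7]'

```text
time_s: 4.25
tool_pos: [0.5348, 0.2398, 0.2408]
tool_rot: [179.8, 0.2, 89.4]
force: [0.2, -0.5, 0.7]
grip_width: 0.0874
grasp_force: 0.0
```

```bash
python3 - <<'E'
from h import *
p=eyes.read_camera('wrist');o=telemetry.get_obs();print(o['time_s'],o['tool_pos'],o['tool_rot'],p['origin'],p['orientation'])
print([np.round(proj(p,(.528,.247,z)),0) for z in(.097,.137,.163)])
save(p,'w1.png',s=1.5); np.save('w1.npy',p,allow_pickle=True)
for t in['tang_top','stud_top','seat','sharpener']:
  for r in models.search_frame(p,t)[:2]: print(t,np.round(r['centre'],1),r['p'])
E
```

```text
4.3 [0.53240267 0.24359963 0.24055143] [1.79930057e+02 6.99238621e-02 8.96478068e+01] [0.53388968 0.3201712  0.41030254] [162.72923496  -0.24243862  -0.60439676]
[array([249., 173.]), array([248., 182.]), array([248., 189.])]
tang_top [245.6 175. ] 0.61
seat [246. 177.] 0.73
sharpener [244.  166.3] 0.57
```

View pics/w1.png

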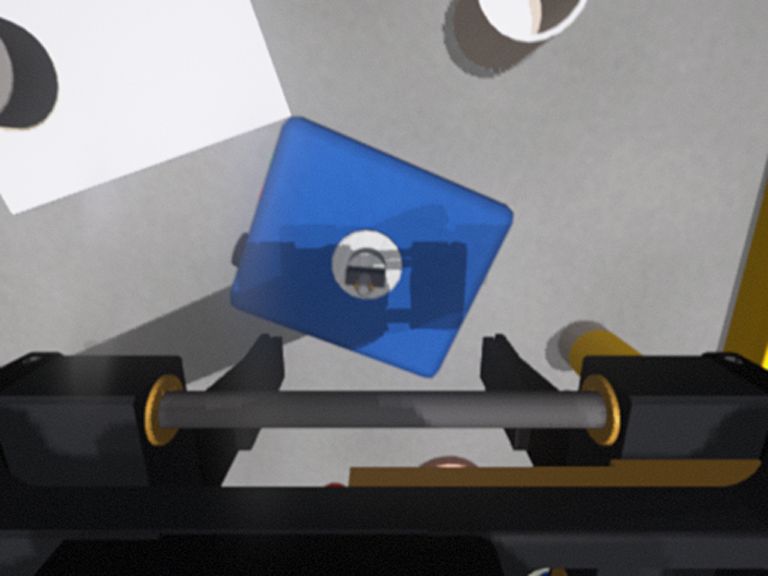

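```bash
python3 - <<'E'
from h import *
p=np.load('w1.npy',allow_pickle=True).item()
save(p,'w1c.png',(205,140,285,215),10 and 8)
im=p['pixels'].astype(int)
# flange: bright, non-blue
m=((im[:,:,2]-im[:,:,0])<35)&(im.sum(2)>330); m[:145]=0;m[205:]=0;m[:,:215]=0;m[:,272:]=0
n,l,st,c=cv2.connectedComponentsWithStats(m.astype(np.uint8));k=1+np.argmax(st[1:,4]);print(st[k])
pts=np.argwhere(l==k)[:,::-1].astype(np.int32);h=cv2.convexHull(pts);e=cv2.fitEllipse(h);print(e,atz(p,e[0],.097))
E
```

```text
[ 222  153   46   46 1192]
((244.31922912597656, 175.6759033203125), (45.26085662841797, 46.01824188232422), 105.63667297363281) [0.52242006 0.24410806 0.097     ]
```

View pics/w1c.png

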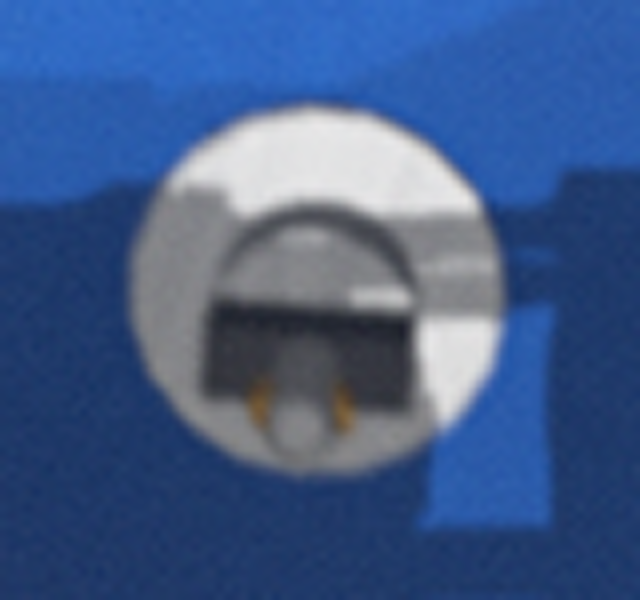

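```bash
cat >> h.py <<'E'
def flange(p):
    im=p['pixels'].astype(int); u,v=np.round(proj(p,(.524,.245,.097))).astype(int)
    m=((im[:,:,2]-im[:,:,0])<35)&(im.sum(2)>330); w=np.zeros_like(m); w[v-32:v+33,u-32:u+33]=1; m&=w
    n,l,st,c=cv2.connectedComponentsWithStats(m.astype(np.uint8));k=1+np.argmax(st[1:,4])
    e=cv2.fitEllipse(cv2.convexHull(np.argwhere(l==k)[:,::-1].astype(np.int32))); return e,atz(p,e[0],.097)
E
python3 - <<'E'
from h import *
for i in range(3):
    p=eyes.read_camera('wrist');o=telemetry.get_obs();e,X=flange(p)
    print(o['time_s'],o['tool_pos'],o['tool_rot'],np.round(p['origin'],4),e,np.round(X,4))
# tang edges: dark pixels mask
im=p['pixels'].astype(int).sum(2); b=p['pixels'].astype(int)
u,v=np.round(proj(p,X+[0,0,.03])).astype(int)
m=((b[:,:,2]-b[:,:,0])<35)&(im<230);w=np.zeros_like(m);w[v-16:v+17,u-20:u+21]=1;m&=w
n,l,st,c=cv2.connectedComponentsWithStats(m.astype(np.uint8));k=1+np.argmax(st[1:,4]);print(st[k])
ts=[]
for col in range(st[k][0]+2,st[k][0]+st[k][2]-2):
    r=np.where(l[:,col]==k)[0]; ts.append((col,r.min(),r.max()))
ts=np.array(ts);print(ts[:,1],ts[:,2])
a=np.polyfit(ts[:,0],ts[:,1],1);print(np.degrees(np.arctan(a[0])))
E
```

```text
4.55 [0.52895473 0.24944439 0.24032048] [-1.79972906e+02 -3.83177239e-02  9.02554774e+01] [0.5275 0.3291 0.4101] ((250.25448608398438, 184.88563537597656), (44.31065368652344, 45.47221374511719), 105.9693374633789) [0.5229 0.243  0.097 ]
4.6 [0.5290604  0.24929685 0.24037868] [-1.79983168e+02 -3.32218799e-02  9.02485817e+01] [0.5275 0.3291 0.4101] ((250.22439575195312, 184.86158752441406), (44.28815841674805, 45.50475311279297), 106.41474151611328) [0.5229 0.2431 0.097 ]
4.65 [0.52917637 0.24903804 0.24040384] [-1.79987363e+02 -2.77930262e-02  9.02265890e+01] [0.5276 0.329  0.4102] ((250.20057678222656, 184.56614685058594), (44.38469314575195, 45.4830436706543), 98.75274658203125) [0.523  0.2432 0.097 ]
[237 187  26  14 267]
[187 187 187 187 187 187 187 188 188 188 188 188 188 188 188 188 189 189
 189 189 189 190] [198 198 198 199 199 199 199 199 195 193 192 192 193 199 199 200 200 200
 200 200 200 200]
7.144924541121074
```

>>> drive_tool --angular '[[0, 0, 0], [0, 0, 0], [0, 0, 0], [0, 0, 0], [0, 0, 0], [0, 0, 0], [0, 0, 0], [0, 0, 0], [0, 0, 0], [0, 0, 0], [0, 0, 0], [0, 0, 0], [0, 0, 0], [0, 0, 0]]' --delta_pos '[[-2, 0.5, 0], [-4, 1.1, 0], [-4, 1.1, 0], [-4, 1.1, 1], [-4, 1.1, 1.5], [-4, 1.1, 1.5], [-4, 1.1, 1.5], [-3, 1, 1], [-2, 0.7, 0.5], [-0.3, 0, 0], [0, 0, 0], [0, 0, 0], [0, 0, 0], [0, 0, 0]]' --gripper '[8.7, 8.7, 8.7, 8.7, 8.7, 8.7, 8.7, 8.7, 8.7, 8.7, 8.7, 8.7, 8.7, 8.7]'

```text
time_s: 6.05
tool_pos: [0.6186, -0.0636, 0.1708]
tool_rot: [180.0, -0.0, 90.2]
force: [-0.1, 0.7, 0.8]
grip_width: 0.0871
grasp_force: 0.0
```

```bash
cat >> h.py <<'E'
def hub(p,X=(.617,-.064,.03)):
    im=cv2.cvtColor(p['pixels'],cv2.COLOR_RGB2HSV).astype(int); u,v=np.round(proj(p,X)).astype(int)
    rad=int(55*max(1,1))
    m=(im[:,:,1]<45)&(im[:,:,2]>150); w=np.zeros_like(m); w[max(0,v-rad):v+rad,max(0,u-rad):u+rad]=1; m&=w
    n,l,st,c=cv2.connectedComponentsWithStats(m.astype(np.uint8));k=1+np.argmax(st[1:,4])
    e=cv2.fitEllipse(cv2.convexHull(np.argwhere(l==k)[:,::-1].astype(np.int32))); return st[k],e
E
python3 - <<'E'
from h import *
p=eyes.read_camera('wrist');o=telemetry.get_obs();print(o['time_s'],o['tool_pos'],o['tool_rot'])
for r in models.cut_out(p,'wheel_mid')[:1]:
    e=cv2.fitEllipse(cv2.convexHull(np.argwhere(r['pixels'])[:,::-1].astype(np.int32)));print(r['p'],r['centre'],e,atz(p,e[0],.012))
s,e=hub(p);print(s,e,atz(p,e[0],.03))
for t in('clamp_ring_mid','cap_mid'):
    for r in models.search_frame(p,t)[:2]: print(t,r['centre'],r['p'],atz(p,r['centre'],.015))
save(p,'w2.png',s=1.5)
E
```

```text
6.1 [ 0.61858665 -0.06396711  0.17070257] [ 1.79967792e+02 -3.86604584e-02  9.01809457e+01]
0.93 [248.7, 173.3] ((250.88909912109375, 179.47715759277344), (78.49835205078125, 79.74958801269531), 87.62682342529297) [ 0.61335241 -0.06720521  0.012     ]
[ 199  126  110   37 2549] ((229.4381103515625, 143.86038208007812), (36.173370361328125, 621.8592529296875), 89.73628234863281) [ 0.58917666 -0.02099259  0.03      ]
clamp_ring_mid [260.9, 299.4] 0.71 [ 0.6276529  -0.24317402  0.015     ]
cap_mid [139.1, 188.4] 0.58 [ 0.47352817 -0.07838889  0.015     ]
```

View pics/w2.png

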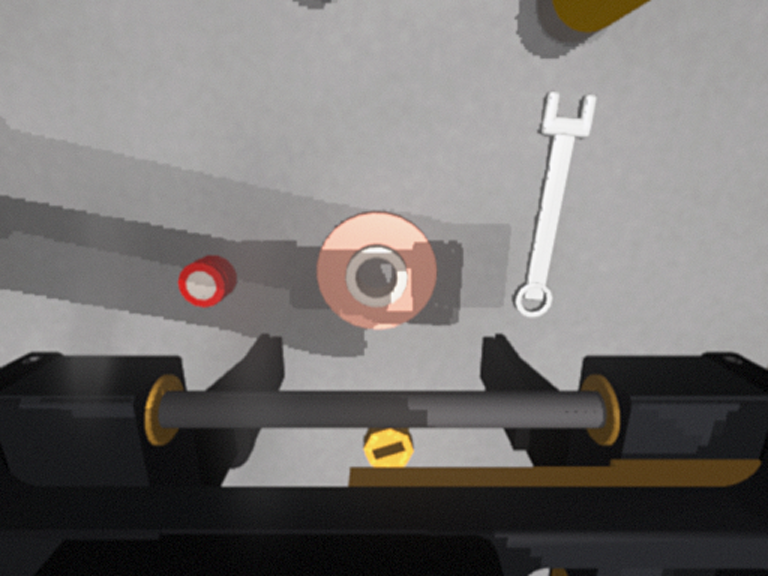

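>>> drive_tool --angular '[[0, 0, 0], [0, 0, 0.1428], [0, 0, 0.1428], [0, 0, 0.1428], [0, 0, 0.1428], [0, 0, 0.1428], [0, 0, 0.1428], [0, 0, 0.1428], [0, 0, 0.1428], [0, 0, 0.1428], [0, 0, 0.1428], [0, 0, 0.1428], [0, 0, 0], [0, 0, 0], [0, 0, 0], [0, 0, 0], [0, 0, 0], [0, 0, 0], [0, 0, 0], [0, 0, 0]]' --delta_pos '[[-0.1, -0.36, 0], [0, 0, 1.5], [0, 0, 1.5], [0, 0, 1.5], [0, 0, 1.5], [0, 0, 1.5], [0, 0, 1.5], [0, 0, 1.2], [0, 0, 1.1], [0, 0, 1], [0, 0, 1], [0, 0, 0.5], [0, 0, 0], [0, 0, 0], [0, 0, 0], [0, 0, 0], [0, 0, 0], [0, 0, 0], [0, 0, 0], [0, 0, 0]]' --gripper '[8.7, 8.7, 8.7, 8.7, 8.7, 8.7, 8.7, 8.7, 8.7, 8.7, 8.7, 8.7, 8.7, 5, 4.5, 4.5, 4.5, 4.5, 4.5, 4.5]' --squeeze 10

```text
time_s: 8.25
tool_pos: [0.6149, -0.0663, 0.0324]
tool_rot: [-180.0, -0.0, 0.1]
force: [-0.9, -0.0, 0.5]
grip_width: 0.0465
grasp_force: 0.0
```

```bash
python3 - <<'E'
from h import *
p=eyes.read_camera('wrist');o=telemetry.get_obs();print(o['time_s'],o['tool_pos'],o['grip_width'],o['grasp_force'],o['force'])
q=eyes.read_camera('side');s=eyes.read_camera('scene')
a=cv2.resize(p['pixels'],(512,384));b=cv2.resize(q['pixels'][180:300,180:340],(512,384))
cv2.imwrite('pics/w3.png',cv2.resize(np.hstack([a,b])[:,:,::-1],(800,300)))
E
```

```text
8.3 [ 0.61488795 -0.06628644  0.03238291] 0.04558548000540237 0.0 [ 0.02539321 -0.39198948  0.09642839]
```

View pics/w3.png

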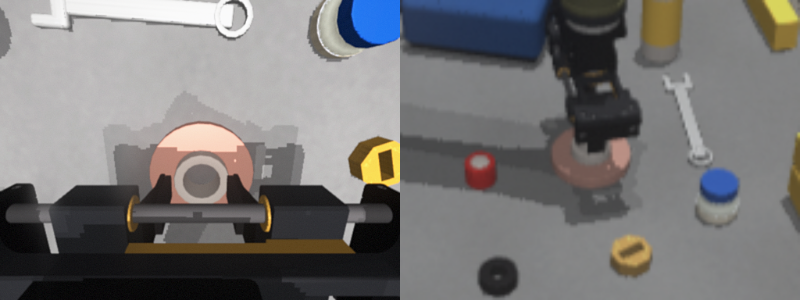

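>>> drive_tool --angular '[[0, 0, 0], [0, 0, 0], [0, 0, 0]]' --delta_pos '[[0, 0, 0], [0, 0, 0], [0, 0, 0]]' --gripper '[4.0, 4.0, 4.0]' --squeeze 10

```text
time_s: 8.7
tool_pos: [0.6149, -0.0662, 0.0324]
tool_rot: [-180.0, -0.0, 0.1]
force: [0.1, -0.3, -0.5]
grip_width: 0.0405
grasp_force: 0.0
```

```bash
python3 - <<'E'
from h import *
p=eyes.read_camera('wrist');o=telemetry.get_obs();print(o['time_s'],o['tool_pos'],o['grip_width'],o['grasp_force'],o['force'],p['origin'],p['orientation'])
save(p,'w4.png',(160,180,360,320),4)
print([np.round(proj(p,o['tool_pos']+np.array([0,s*.025,-.014])),1) for s in(-1,0,1)])
E
```

```text
8.75 [ 0.61488101 -0.06625536  0.03235097] 0.04026278372899454 0.0 [ 0.79467914 -0.23044989 -0.38295271] [ 0.69447179 -0.0671319   0.20212979] [ 1.62992248e+02 -1.52150493e-02 -8.99305784e+01]
[array([287. , 223.2]), array([253. , 223.1]), array([219. , 223.1])]
```

View pics/w4.png

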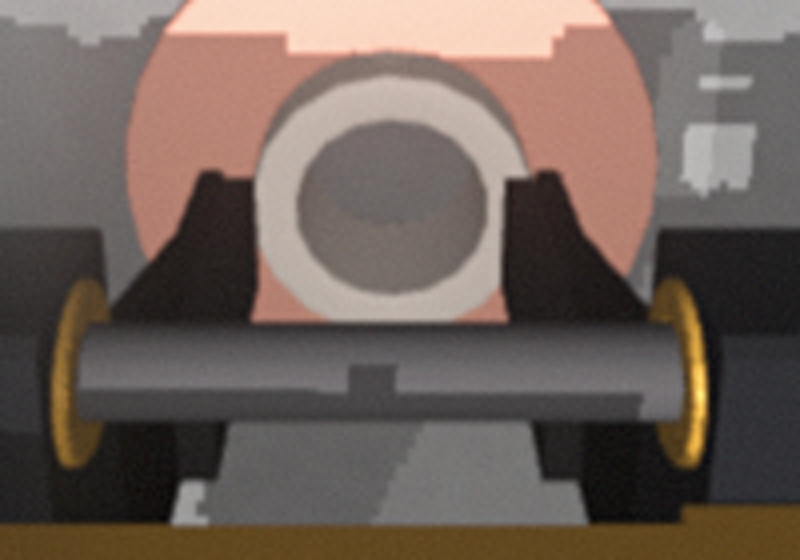

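```bash
python3 - <<'E'
from h import *
p=eyes.read_camera('wrist');o=telemetry.get_obs();t=o['tool_pos']
for z in(.012,.018,.025,.032,.04):
    print(z,[np.round(proj(p,(t[0]+dx,t[1]+s*.0201,z)),1) for s in(-1,1) for dx in (.0095,)])
print('hub top pred',[np.round(proj(p,(.615+a,-.066+b,.03)),1) for a,b in((0,-.025),(0,.025),(.025,0),(-.025,0))])
print('disc pred',[np.round(proj(p,(.615+a,-.066+b,.016)),1) for a,b in((0,-.05),(0,.05),(.05,0))])
r=models.cut_out(p,'wheel_mid')[0];print(r['p'],r['centre'])
E
```

```text
0.012 [array([279.9, 208. ]), array([226.2, 207.9])]
0.018 [array([280.7, 210.9]), array([225.3, 210.8])]
0.025 [array([281.6, 214.4]), array([224.3, 214.4])]
0.032 [array([282.6, 218.2]), array([223.2, 218.2])]
0.04 [array([283.8, 223. ]), array([221.9, 222.9])]
hub top pred [array([288.6, 229.7]), array([216.5, 229.6]), array([252.5, 195.3]), array([252.6, 261.4])]
disc pred [array([319.9, 221.8]), array([185.4, 221.6]), array([252.6, 154.6])]
0.96 [257.7, 204.5]
```

>>> drive_tool --angular '[[0, 0, 0], [0, 0, 0], [0, 0, 0], [0, 0, 0], [0, 0, 0], [0, 0, 0]]' --delta_pos '[[0, 0, 0], [0, 0, 0], [0, 0, 0], [0, 0, 0.2], [0, 0, 0.1], [0, 0, 0.1]]' --gripper '[7, 7, 7, 7, 7, 7]'

```text
time_s: 9.45
tool_pos: [0.6148, -0.0662, 0.0282]
tool_rot: [-180.0, 0.0, 0.1]
force: [0.7, 0.5, 0.7]
grip_width: 0.0689
grasp_force: 0.0
```

>>> drive_tool --angular '[[0, 0, 0], [0, 0, 0], [0, 0, 0], [0, 0, 0]]' --delta_pos '[[0, 0, 0.2], [0, 0, 0.2], [0, 0, 0.2], [0, 0, 0]]' --gripper '[7, 7, 7, 7]'

```text
time_s: 9.85
tool_pos: [0.6146, -0.0662, 0.022]
tool_rot: [-180.0, 0.0, 0.1]
force: [0.6, 0.2, 0.5]
grip_width: 0.0701
grasp_force: 0.0
```

>>> drive_tool --angular '[[0, 0, 0], [0, 0, 0], [0, 0, 0], [0, 0, 0], [0, 0, 0], [0, 0, 0], [0, 0, 0], [0, 0, 0]]' --delta_pos '[[0, 0, 0.2], [0, 0, 0.2], [0, 0, 0.2], [0, 0, 0], [0, 0, 0], [0, 0, 0], [0, 0, 0], [0, 0, 0]]' --gripper '[7, 7, 7, 4.5, 4.5, 4.5, 4.5, 4.5]' --squeeze 8

```text
time_s: 10.65
tool_pos: [0.615, -0.0669, 0.0165]
tool_rot: [180.0, -0.0, 0.1]
force: [1.1, -1.9, -0.7]
grip_width: 0.0498
grasp_force: 8.0
```

>>> drive_tool --angular '[[0, 0, 0], [0, 0, 0], [0, 0, -0.1428], [0, 0, -0.1428], [0, 0, -0.1428], [0, 0, -0.1428], [0, 0, -0.1428], [0, 0, -0.1428], [0, 0, -0.1428], [0, 0, -0.1428], [0, 0, -0.1428], [0, 0, -0.1428], [0, 0, -0.1428], [0, 0, 0], [0, 0, 0], [0, 0, 0], [0, 0, 0], [0, 0, 0], [0, 0, 0]]' --delta_pos '[[0, 0, 0], [0, 0, 0], [0, 0, 0], [0, 0, 0], [0, 0, 0], [0, 0, 0], [0, 0, 0], [0, 0, 0], [0, 0, 0], [0, 0, 0], [0, 0, 0], [0, 0, 0], [0, 0, 0], [0, 0, 0], [0, 0, 0], [0, 0, 0], [0, 0, 0], [0, 0, 0], [0, 0, 0]]' --gripper '[6.5, 6.5, 6.5, 6.5, 6.5, 6.5, 6.5, 6.5, 6.5, 6.5, 6.5, 6.5, 6.5, 4.5, 4.5, 4.5, 4.5, 4.5, 4.5]' --squeeze 8

```text
time_s: 12.55
tool_pos: [0.6145, -0.0661, 0.0163]
tool_rot: [-180.0, -0.0, 90.1]
force: [-2.2, 0.1, 1.9]
grip_width: 0.0488
grasp_force: 8.0
```

>>> drive_tool --angular '[[0, 0, 0], [0, 0, 0], [0, 0, 0], [0, 0, 0], [0, 0, 0], [0, 0, 0], [0, 0, 0], [0, 0, 0], [0, 0, 0], [0, 0, 0], [0, 0, 0]]' --delta_pos '[[0, 0, 0], [0, 0, 0], [0, 0, -1], [0, 0, -2.5], [0, 0, -3], [0, 0, -3], [0, 0, -2.5], [0, 0, -2], [0, 0, -1.5], [0, 0, 0], [0, 0, 0]]' --gripper '[6.5, 6.5, 6.5, 6.5, 6.5, 6.5, 6.5, 6.5, 6.5, 6.5, 6.5]'

```text
time_s: 13.65
tool_pos: [0.6147, -0.0662, 0.1711]
tool_rot: [-180.0, -0.0, 90.1]
force: [0.2, 0.6, -0.1]
grip_width: 0.065
grasp_force: 0.0
```

```bash
python3 - <<'E'
from h import *
for i in range(2):
    p=eyes.read_camera('wrist');o=telemetry.get_obs();t=o['tool_pos'];print(o['time_s'],t,o['tool_rot'])
r=models.cut_out(p,'wheel_mid')[0]
e=cv2.fitEllipse(cv2.convexHull(np.argwhere(r['pixels'])[:,::-1].astype(np.int32)));X=atz(p,e[0],.015);print(r['p'],r['centre'],e,X,X-t)
# pink disc by colour
hs=cv2.cvtColor(p['pixels'],cv2.COLOR_RGB2HSV).astype(int)
m=((hs[:,:,0]<15)|(hs[:,:,0]>170))&(hs[:,:,1]>50)&(hs[:,:,2]>80);m[:130]=0;m[235:]=0;m[:,:190]=0;m[:,320:]=0
n,l,st,c=cv2.connectedComponentsWithStats(m.astype(np.uint8));k=1+np.argmax(st[1:,4])
e=cv2.fitEllipse(cv2.convexHull(np.argwhere(l==k)[:,::-1].astype(np.int32)));X=atz(p,e[0],.015);print(st[k],e,X,X-t)
E
```

```text
13.7 [ 0.61426701 -0.06609181  0.17032639] [-1.79913132e+02 -6.60298022e-03  9.00762367e+01]
13.75 [ 0.61405    -0.0660685   0.16994547] [-1.79872038e+02 -2.75256627e-03  9.00789181e+01]
0.94 [253.1, 167.3] ((254.68724060058594, 176.2101287841797), (79.72283172607422, 79.78559875488281), 41.14680099487305) [ 0.6133687  -0.06478624  0.015     ] [-0.00068129  0.00128227 -0.15494547]
[ 215  137   81   80 3032] ((254.688232421875, 176.78208923339844), (79.0080795288086, 80.8634033203125), 88.91162872314453) [ 0.61337103 -0.06551095  0.015     ] [-0.00067896  0.00055755 -0.15494547]
```

>>> drive_tool --angular '[[0, 0, 0], [0, 0, 0], [0, 0, 0], [0, 0, 0], [0, 0, 0], [0, 0, 0], [0, 0, 0], [0, 0, 0], [0, 0, 0], [0, 0, 0], [0, 0, 0], [0, 0, 0], [0, 0, 0], [0, 0, 0]]' --delta_pos '[[0, 0, 2], [0, 0, 3], [0, 0, 3], [0, 0, 3], [0, 0, 2], [0, 0, 1.5], [0, 0, 1], [0, 0, 0], [0, 0, 0], [0, 0, 0], [0, 0, 0], [0, 0, 0], [0, 0, 0], [0, 0, 0]]' --gripper '[6.5, 6.5, 6.5, 6.5, 6.5, 6.5, 6.5, 6.5, 6.5, 4.5, 4.5, 4.5, 4.5, 4.5]' --squeeze 30

```text
time_s: 15.2
tool_pos: [0.6147, -0.0662, 0.0171]
tool_rot: [-180.0, -0.0, 90.1]
force: [-2.5, 0.5, 6.0]
grip_width: 0.0481
grasp_force: 30.0
```

>>> drive_tool --angular '[[0, 0, 0], [0, 0, 0], [0, 0, 0], [0, 0, 0], [0, 0, 0], [0, 0, 0], [0, 0, 0], [0, 0, 0], [0, 0, 0], [0, 0, 0], [0, 0, 0], [0, 0, 0], [0, 0, 0], [0, 0, 0], [0, 0, 0], [0, 0, 0]]' --delta_pos '[[0, 0, -1], [0, 0, -2], [0, 0, -3], [0, 0, -4], [2, -0.9, -4], [3, -1.2, -4], [3, -1.2, -3], [3, -1.2, -1.5], [3, -1.2, 0], [3, -1.2, 0], [2, -1.2, 0], [1.9, -0.5, 0], [1, -0.4, 0], [0, 0, 0], [0, 0, 0], [0, 0, 0]]' --gripper '[4.5, 4.5, 4.5, 4.5, 4.5, 4.5, 4.5, 4.5, 4.5, 4.5, 4.5, 4.5, 4.5, 4.5, 4.5, 4.5]'

```text
time_s: 16.8
tool_pos: [0.5255, 0.15, 0.2402]
tool_rot: [180.0, 0.0, 89.9]
force: [-0.9, -0.7, -3.5]
grip_width: 0.048
grasp_force: 30.0
```

```bash
python3 - <<'E'
from h import *
for i in range(3):
    p=eyes.read_camera('wrist');o=telemetry.get_obs();t=o['tool_pos'];e,X=flange(p);print(o['time_s'],t,o['tool_rot'],o['grip_width'],o['grasp_force'],e,X)
r=models.cut_out(p,'wheel_mid')[0];print(r['p'],r['centre'])
save(p,'w5.png',s=1.5)
E
```

```text
16.85 [0.52545766 0.15012577 0.24027971] [1.79983223e+02 3.03324676e-02 8.99306059e+01] 0.04829174633049563 29.996360382065177 ((252.6898193359375, 97.23563385009766), (50.4076042175293, 53.318443298339844), 0.2273072600364685) [0.52279513 0.2425887  0.097     ]
16.9 [0.52538727 0.15036839 0.24029515] [1.79986337e+02 1.88341287e-02 8.99465429e+01] 0.04827249287808759 29.996502231806517 ((252.7303009033203, 97.33677673339844), (50.32891082763672, 53.304569244384766), 2.0953328609466553) [0.52280015 0.24266469 0.097     ]
16.95 [0.5253021  0.15063692 0.24025505] [1.79991961e+02 1.38383080e-02 8.99666582e+01] 0.04832332984814132 29.99652983620763 ((252.84413146972656, 97.60360717773438), (50.37557601928711, 53.34572219848633), 0.5478588342666626) [0.52282113 0.24266093 0.097     ]
0.89 [252.1, 209.6]
```

View pics/w5.png

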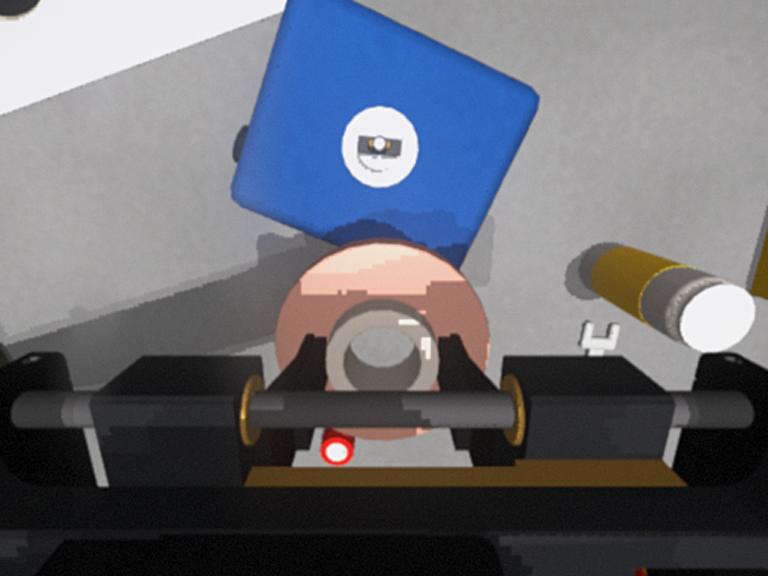

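>>> drive_tool --angular '[[0, 0, 0], [0, 0, 0], [0, 0, 0], [0, 0, 0], [0, 0, 0], [0, 0, 0], [0, 0, 0], [0, 0, 0]]' --delta_pos '[[1.5, 0, 0], [2.5, 0, 0], [2.5, 0, 0], [1.5, 0, 0.5], [0.9, 0, 1], [0, 0, 0.5], [0, 0, 0], [0, 0, 0]]' --gripper '[4.5, 4.5, 4.5, 4.5, 4.5, 4.5, 4.5, 4.5]'

```text
time_s: 17.8
tool_pos: [0.5251, 0.2391, 0.2201]
tool_rot: [-180.0, 0.0, 89.9]
force: [0.9, 0.1, -3.1]
grip_width: 0.0484
grasp_force: 30.0
```

```bash
python3 - <<'E'
from h import *
for n in('scene','side','wrist'):
    p=eyes.read_camera(n)
    o=telemetry.get_obs();t=o['tool_pos'];print(o['time_s'],t,o['tool_rot'],o['force'])
    print(n,[np.round(proj(p,(.524,.2418,z)),1) for z in (.097,.163,.203,.233)])
    for k in('stud_top','wheel_mid'):
        r=models.search_frame(p,k)[:1];print(k,[(np.round(x['centre'],1),x['p']) for x in r])
    r=models.cut_out(p,'wheel_mid')[:1]
    if r:
        e=cv2.fitEllipse(cv2.convexHull(np.argwhere(r[0]['pixels'])[:,::-1].astype(np.int32)));print(e)
E
```

```text
17.85 [0.52526259 0.23931446 0.22047974] [1.79978359e+02 1.41100870e-02 8.99512354e+01] [-0.17577199  0.22798235 -2.64634201]
scene [array([330.2, 223. ]), array([332.4, 208.4]), array([333.9, 199. ]), array([335. , 191.8])]
stud_top [(array([329.5, 224.8]), 0.51)]
wheel_mid [(array([336.9, 201.6]), 0.76)]
((333.4881286621094, 197.68597412109375), (26.65799331665039, 33.84824752807617), 96.63668060302734)
18.05 [0.52510694 0.24033447 0.22076825] [ 1.79959405e+02 -3.17913822e-02  9.00281387e+01] [ 0.08557547 -0.76543584 -2.57406305]
side [array([212.2, 167.4]), array([211.2, 151.3]), array([210.7, 141.2]), array([210.2, 133.3])]
stud_top [(array([210. , 164.2]), 0.72)]
wheel_mid [(array([214.6, 136.5]), 0.67)]
((211.53424072265625, 139.08731079101562), (19.367555618286133, 30.71985626220703), 84.52234649658203)
18.25 [0.52485641 0.24074725 0.22045693] [ 1.79983890e+02 -1.65583742e-02  9.00700895e+01] [-0.03461457 -0.05599121 -3.56238613]
wrist [array([254.5, 183.1]), array([254.5, 202.3]), array([254.6, 219.8]), array([254.7, 238.1])]
stud_top []
wheel_mid [(array([252.8, 208.2]), 0.6)]
((254.71609497070312, 225.70652770996094), (134.07322692871094, 141.42352294921875), 86.07635498046875)
```

>>> drive_tool --angular '[[0, 0, 0], [0, 0, 0], [0, 0, 0], [0, 0, 0], [0, 0, 0], [0, 0, 0], [0, 0, 0], [0, 0, 0], [0, 0, 0], [0, 0, 0], [0, 0, 0], [0, 0, 0]]' --delta_pos '[[0.1, -0.09, 0], [0, 0, 0.5], [0, 0, 1.2], [0, 0, 1.5], [0, 0, 1.5], [0, 0, 1], [0, 0, 0.6], [0, 0, 0.3], [0, 0, 0.3], [0, 0, 0.3], [0, 0, 0.3], [0, 0, 0.3]]' --gripper '[4.5, 4.5, 4.5, 4.5, 4.5, 4.5, 4.5, 4.5, 4.5, 4.5, 4.5, 4.5]'

```text
time_s: 19.6
tool_pos: [0.5241, 0.2419, 0.1424]
tool_rot: [180.0, -0.0, 90.1]
force: [-0.4, 0.8, -2.4]
grip_width: 0.0481
grasp_force: 30.0
```

>>> drive_tool --angular '[[0, 0, 0], [0, 0, 0], [0, 0, 0]]' --delta_pos '[[0, 0, 0.2], [0, 0, 0.2], [0, 0, 0.2]]' --gripper '[4.5, 4.5, 4.5]'

```text
time_s: 19.9
tool_pos: [0.524, 0.242, 0.1363]
tool_rot: [180.0, -0.0, 90.1]
force: [-0.5, 0.5, -3.4]
grip_width: 0.0483
grasp_force: 30.0
```

>>> drive_tool --angular '[[0, 0, 0], [0, 0, 0], [0, 0, 0]]' --delta_pos '[[0, 0, 0.2], [0, 0, 0.2], [0, 0, 0.1]]' --gripper '[4.5, 4.5, 4.5]'

```text
time_s: 20.2
tool_pos: [0.5239, 0.2419, 0.1311]
tool_rot: [180.0, -0.0, 90.1]
force: [0.9, 0.6, -2.8]
grip_width: 0.048
grasp_force: 30.0
```

>>> drive_tool --angular '[[0, 0, 0], [0, 0, 0], [0, 0, 0], [0, 0, 0], [0, 0, 0]]' --delta_pos '[[0, 0, 0.3], [0, 0, 0.3], [0, 0, 0.3], [0, 0, 0.3], [0, 0, 0.1]]' --gripper '[4.5, 4.5, 4.5, 4.5, 4.5]'

```text
time_s: 20.7
tool_pos: [0.5238, 0.242, 0.1179]
tool_rot: [-180.0, -0.0, 90.1]
force: [0.2, 2.1, -2.2]
grip_width: 0.0483
grasp_force: 30.0
```

>>> drive_tool --angular '[[0, 0, 0], [0, 0, 0], [0, 0, 0], [0, 0, 0]]' --delta_pos '[[0, 0, 0.2], [0, 0, 0.15], [0, 0, 0.1], [0, 0, 0]]' --gripper '[4.5, 4.5, 4.5, 4.5]'

```text
time_s: 21.1
tool_pos: [0.524, 0.2421, 0.1142]
tool_rot: [180.0, -0.0, 90.1]
force: [-0.1, 2.4, 0.5]
grip_width: 0.0483
grasp_force: 30.0
```

>>> drive_tool --angular '[[0, 0, 0], [0, 0, 0], [0, 0, 0], [0, 0, 0], [0, 0, 0], [0, 0, 0], [0, 0, 0], [0, 0, 0], [0, 0, 0], [0, 0, 0], [0, 0, 0], [0, 0, 0], [0, 0, 0]]' --delta_pos '[[0, 0, 0], [0, 0, 0], [0, 0, 0], [0, 0, -1], [0, 0, -2], [0, 0, -2.5], [0, 0, -2.5], [0, 0, -2], [0, 0, -1.5], [0, 0, -1], [0, 0, 0], [0, 0, 0], [0, 0, 0]]' --gripper '[6.5, 6.5, 6.5, 6.5, 6.5, 6.5, 6.5, 6.5, 6.5, 6.5, 6.5, 6.5, 6.5]'

```text
time_s: 22.4
tool_pos: [0.5233, 0.2415, 0.2375]
tool_rot: [-179.9, 0.1, 90.1]
force: [-0.1, 0.8, 0.1]
grip_width: 0.0651
grasp_force: 0.0
```

```bash
python3 - <<'E'
from h import *
for i in range(2):
    p=eyes.read_camera('wrist');o=telemetry.get_obs();t=o['tool_pos']
print(o['time_s'],t,o['tool_rot'])
np.save('w6.npy',p,allow_pickle=True)
hs=cv2.cvtColor(p['pixels'],cv2.COLOR_RGB2HSV).astype(int)
u,v=np.round(proj(p,(.524,.242,.113))).astype(int)
m=((hs[:,:,0]<15)|(hs[:,:,0]>170))&(hs[:,:,1]>50)&(hs[:,:,2]>80)
w=np.zeros_like(m);w[v-60:v+60,u-60:u+60]=1;m&=w
n,l,st,c=cv2.connectedComponentsWithStats(m.astype(np.uint8));k=1+np.argmax(st[1:,4])
e=cv2.fitEllipse(cv2.convexHull(np.argwhere(l==k)[:,::-1].astype(np.int32)))
print(st[k],e,'pred diam',270.7*.1/(p['origin'][2]-.113)*1.0,atz(p,e[0],.110))
for z in(.11,.12):print([np.round(proj(p,(.524+a,.242+b,z)),1) for a,b in((-.05,0),(.05,0),(0,.05),(0,-.05))])
im=p['pixels'][v-45:v+60,u-60:u+60];cv2.imwrite('pics/w6.png',cv2.resize(im[:,:,::-1],None,fx=5,fy=5,interpolation=cv2.INTER_CUBIC))
print(u,v,[np.round(proj(p,(.524,.242,z)),1) for z in(.127,.137,.163)])
E
```

```text
22.5 [0.52339803 0.24154591 0.23767671] [-1.79911508e+02  5.86932916e-02  9.00765899e+01]
[ 212  140   88   85 3833] ((255.14414978027344, 181.93983459472656), (85.10005187988281, 87.56965637207031), 89.55439758300781) pred diam 92.00279770176729 [0.52292398 0.24271233 0.11      ]
[array([212.1, 182.5]), array([300.1, 182.6]), array([256.2, 137.9]), array([256. , 223.2])]
[array([210.7, 184.8]), array([301.6, 185. ]), array([256.3, 138.8]), array([256. , 226.6])]
256 183 [array([256.2, 186.6]), array([256.2, 189.3]), array([256.4, 197. ])]
```

View pics/w6.png

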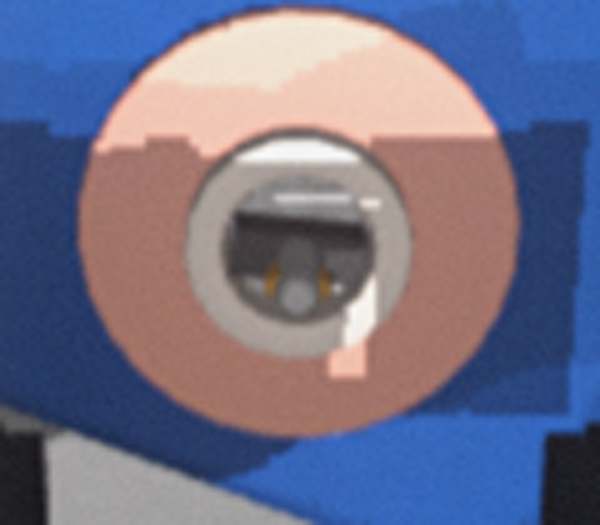

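>>> drive_tool --angular '[[0, 0, 0], [0, 0, 0], [0, 0, 0], [0, 0, 0], [0, 0, 0], [0, 0, 0], [0, 0, 0], [0, 0, 0], [0, 0, 0], [0, 0, 0], [0, 0, 0], [0, 0, 0], [0, 0, 0], [0, 0, 0], [0, 0, 0], [0, 0, 0], [0, 0, 0]]' --delta_pos '[[-2, 0.4, 0], [-4, 0.8, 0], [-4.5, 1, 0], [-4.5, 1, 0], [-4.5, 1, 0], [-4.5, 1, 0], [-4.5, 1, 1], [-4.5, 1, 1], [-4.5, 1, 1.5], [-4, 0.8, 1.5], [-3, 0.7, 1], [-2, 0.4, 0.8], [-1.4, 0.3, 0], [0, 0, 0], [0, 0, 0], [0, 0, 0], [0, 0, 0]]' --gripper '[8.7, 8.7, 8.7, 8.7, 8.7, 8.7, 8.7, 8.7, 8.7, 8.7, 8.7, 8.7, 8.7, 8.7, 8.7, 8.7, 8.7]'

```text
time_s: 24.2
tool_pos: [0.6291, -0.2353, 0.1713]
tool_rot: [179.9, -0.1, 90.2]
force: [-0.4, -0.0, -0.1]
grip_width: 0.0876
grasp_force: 0.0
```

```bash
cat > ring.py <<'E'
from h import *
for i in range(2):
    p=eyes.read_camera('wrist');o=telemetry.get_obs();t=o['tool_pos']
print(o['time_s'],t,o['tool_rot'])
hs=cv2.cvtColor(p['pixels'],cv2.COLOR_RGB2HSV).astype(int)
u,v=np.round(proj(p,(.628,-.236,.015))).astype(int)
m=(hs[:,:,0]>15)&(hs[:,:,0]<35)&(hs[:,:,1]>120)&(hs[:,:,2]>60)
w=np.zeros_like(m);w[v-40:v+40,u-40:u+40]=1;m&=w
n,l,st,c=cv2.connectedComponentsWithStats(m.astype(np.uint8));k=1+np.argmax(st[1:,4]);print(st[k],c[k],u,v)
mm=(l==k).astype(np.uint8)
hull=cv2.convexHull(np.argwhere(mm)[:,::-1].astype(np.int32))
f=np.zeros_like(mm);cv2.fillConvexPoly(f,hull,1)
bright=np.argwhere(mm)[:,::-1]
# slot: dark inside hull, eroded
s=cv2.erode(f,np.ones((3,3)))&(1-mm)
n,l2,st2,c2=cv2.connectedComponentsWithStats(s);k2=1+np.argmax(st2[1:,4]);print('slot',st2[k2],c2[k2],atz(p,c2[k2],.018))
q=np.array([atz(p,x,.018)[:2] for x in np.argwhere(l2==k2)[:,::-1]])
r=cv2.minAreaRect((q*1e4).astype(np.float32));print(r)
C=np.cov((q-q.mean(0)).T);ew,ev=np.linalg.eigh(C);print('yaw',np.degrees(np.arctan2(ev[1,1],ev[0,1])),np.sqrt(ew*12))
h3=np.array([atz(p,x[0],.009)[:2] for x in hull]);print('hull',h3.min(0),h3.max(0),(h3.min(0)+h3.max(0))/2)
E
python3 ring.py
```

```text
24.3 [ 0.62891271 -0.2358048   0.17116428] [ 1.79958434e+02 -3.44306742e-02  9.01736137e+01]
[233 162  38  39 884] [251.15950226 181.13122172] 254 177
slot [240 174  24  14 168] [251.6547619  180.51785714] [ 0.62479375 -0.2390931   0.018     ]
((6244.5146484375, -2393.554443359375), (293.3323974609375, 92.01692962646484), 19.198043823242188)
yaw -160.0851319979661 [0.0089644  0.02925906]
hull [ 0.60105085 -0.26741798] [ 0.64800621 -0.21771992] [ 0.62452853 -0.24256895]
```

>>> drive_tool --angular '[[0, 0, 0], [0, 0, 0.136], [0, 0, 0.136], [0, 0, 0.136], [0, 0, 0.136], [0, 0, 0.136], [0, 0, 0.136], [0, 0, 0.136], [0, 0, 0.136], [0, 0, 0.136], [0, 0, 0], [0, 0, 0], [0, 0, 0], [0, 0, 0], [0, 0, 0], [0, 0, 0], [0, 0, 0], [0, 0, 0], [0, 0, 0]]' --delta_pos '[[-0.42, -0.29, 0], [0, 0, 1], [0, 0, 2], [0, 0, 2.5], [0, 0, 2.5], [0, 0, 2], [0, 0, 2], [0, 0, 1.5], [0, 0, 1], [0, 0, 0.8], [0, 0, 0.6], [0, 0, 0.5], [0, 0, 0.4], [0, 0, 0], [0, 0, 0], [0, 0, 0], [0, 0, 0], [0, 0, 0], [0, 0, 0]]' --gripper '[8.7, 8.7, 8.7, 8.7, 8.7, 8.7, 8.7, 8.7, 8.7, 7, 7, 7, 7, 4, 4, 4, 4, 4, 4]' --squeeze 10

```text
time_s: 26.2
tool_pos: [0.6258, -0.241, 0.0031]
tool_rot: [-180.0, -0.0, 20.0]
force: [-0.9, 1.7, 2.4]
grip_width: 0.0437
grasp_force: 10.0
```

Gripped (44 mm across flats). Regrip at 90°.

>>> drive_tool --angular '[[0, 0, 0], [0, 0, 0], [0, 0, -0.1428], [0, 0, -0.1428], [0, 0, -0.1428], [0, 0, -0.1428], [0, 0, -0.1428], [0, 0, -0.1428], [0, 0, -0.1428], [0, 0, -0.1428], [0, 0, -0.1428], [0, 0, -0.1428], [0, 0, -0.1428], [0, 0, 0], [0, 0, 0], [0, 0, 0], [0, 0, 0], [0, 0, 0], [0, 0, 0]]' --delta_pos '[[0, 0, 0], [0, 0, 0], [0, 0, 0], [0, 0, 0], [0, 0, 0], [0, 0, 0], [0, 0, 0], [0, 0, 0], [0, 0, 0], [0, 0, 0], [0, 0, 0], [0, 0, 0], [0, 0, 0], [0, 0, 0], [0, 0, 0], [0, 0, 0], [0, 0, 0], [0, 0, 0], [0, 0, 0]]' --gripper '[6, 6, 6, 6, 6, 6, 6, 6, 6, 6, 6, 6, 6, 4, 4, 4, 4, 4, 4]' --squeeze 20

```text
time_s: 28.1
tool_pos: [0.6256, -0.2413, 0.0026]
tool_rot: [-180.0, 0.0, 109.9]
force: [-0.5, -0.2, -0.4]
grip_width: 0.0434
grasp_force: 20.0
```

>>> drive_tool --angular '[[0, 0, 0], [0, 0, 0], [0, 0, 0.1153], [0, 0, 0.1153], [0, 0, 0.1153], [0, 0, 0.1152], [0, 0, 0], [0, 0, 0]]' --delta_pos '[[0, 0, -1], [0, 0, -2.5], [0, 0, -4], [0, 0, -4], [0, 0, -4], [0, 0, -3.5], [0, 0, -2], [0, 0, -1]]' --gripper '[4, 4, 4, 4, 4, 4, 4, 4]'

```text
time_s: 28.9
tool_pos: [0.6264, -0.2418, 0.2261]
tool_rot: [179.8, 0.0, 83.5]
force: [-0.3, -0.0, -1.8]
grip_width: 0.0433
grasp_force: 20.0
```

>>> drive_tool --angular '[[0, 0, 0], [0, 0, 0], [0, 0, 0], [0, 0, 0], [0, 0, 0], [0, 0, 0], [0, 0, 0], [0, 0, 0], [0, 0, 0], [0, 0, 0], [0, 0, 0], [0, 0, 0], [0, 0, 0], [0, 0, 0], [0, 0, 0], [0, 0, 0]]' --delta_pos '[[2, -0.7, 0], [4, -1.3, 0], [4.5, -1.5, 0], [4.5, -1.5, 0], [4.5, -1.5, 0], [4.5, -1.5, 0], [4.5, -1.5, 0], [4.5, -1.5, 0], [4.5, -1.5, 0], [4, -1.3, 0], [3, -1, 0], [2, -0.7, 0], [0.36, -0.06, 0], [0, 0, 0], [0, 0, 0], [0, 0, 0]]' --gripper '[4, 4, 4, 4, 4, 4, 4, 4, 4, 4, 4, 4, 4, 4, 4, 4]'

```text
time_s: 30.5
tool_pos: [0.5246, 0.2397, 0.2228]
tool_rot: [180.0, 0.0, 83.3]
force: [0.2, -0.1, -0.7]
grip_width: 0.0439
grasp_force: 20.0
```

```bash
python3 - <<'E'
from h import *
for i in range(6):
    p=eyes.read_camera('wrist')
o=telemetry.get_obs();t=o['tool_pos'];print(o['time_s'],t,o['tool_rot'],o['grip_width'],o['force'])
save(p,'w7.png',(150,110,360,290),3.8)
y=np.radians(o['tool_rot'][2]);d=np.array([.524,.2419])-t[:2]
print('tool dx,dy cm',100*(d@[np.cos(y),np.sin(y)]),100*(d@[np.sin(y),-np.cos(y)]))
E
```

```text
30.8 [0.52398151 0.24147659 0.2228283 ] [ 1.79995520e+02 -8.31379218e-03  8.34889717e+01] 0.04346152302530091 [ 0.00971419  0.32084375 -0.35635102]
tool dx,dy cm 0.04227788493046369 -0.0029646128476708855
```

>>> drive_tool --angular '[[0, 0, 0], [0, 0, 0], [0, 0, 0], [0, 0, 0], [0, 0, 0], [0, 0, 0], [0, 0, 0], [0, 0, 0], [0, 0, 0], [0, 0, 0]]' --delta_pos '[[0.04, 0, 0.5], [0, 0, 1], [0, 0, 1.2], [0, 0, 1], [0, 0, 1], [0, 0, 1], [0, 0, 0.8], [0, 0, 0.6], [0, 0, 0.4], [0, 0, 0.3]]' --gripper '[4, 4, 4, 4, 4, 4, 4, 4, 4, 4]'

```text
time_s: 31.8
tool_pos: [0.524, 0.2423, 0.1446]
tool_rot: [180.0, -0.0, 83.5]
force: [-0.1, -0.2, -1.5]
grip_width: 0.0436
grasp_force: 20.0
```

>>> drive_tool --angular '[[0, 0, 0], [0, 0, 0], [0, 0, 0], [0, 0, 0]]' --delta_pos '[[0, 0, 0.2], [0, 0, 0.2], [0, 0, 0.2], [0, 0, 0]]' --gripper '[4, 4, 4, 4]'

```text
time_s: 32.2
tool_pos: [0.5238, 0.2423, 0.1386]
tool_rot: [-180.0, -0.0, 83.5]
force: [0.2, 0.2, -2.0]
grip_width: 0.0439
grasp_force: 20.0
```

>>> drive_tool --angular '[[0, 0, 0], [0, 0, 0], [0, 0, 0]]' --delta_pos '[[0, 0, 0.2], [0, 0, 0.1], [0, 0, 0]]' --gripper '[4, 4, 4]'

```text
time_s: 32.5
tool_pos: [0.5238, 0.2422, 0.1356]
tool_rot: [-180.0, 0.0, 83.5]
force: [-0.6, -0.4, -1.1]
grip_width: 0.0438
grasp_force: 20.0
```

>>> drive_tool --angular '[[0, 0, 0], [0, 0, 0], [0, 0, 0], [0, 0, 0]]' --delta_pos '[[0, 0, 0.2], [0, 0, 0.2], [0, 0, 0.1], [0, 0, 0]]' --gripper '[4, 4, 4, 4]'

```text
time_s: 32.9
tool_pos: [0.5238, 0.2422, 0.1305]
tool_rot: [-180.0, 0.0, 83.5]
force: [-0.8, -0.5, -1.4]
grip_width: 0.0437
grasp_force: 20.0
```

>>> drive_tool --angular '[[0, 0, 0], [0, 0, 0], [0, 0, 0]]' --delta_pos '[[0, 0, 0.1], [0, 0, 0.05], [0, 0, 0]]' --gripper '[4, 4, 4]'

```text
time_s: 33.2
tool_pos: [0.524, 0.2423, 0.1296]
tool_rot: [180.0, -0.0, 83.5]
force: [-0.6, -0.1, 1.5]
grip_width: 0.0437
grasp_force: 20.0
```

>>> drive_tool --angular '[[0, 0, 0], [0, 0, 0], [0, 0, 0], [0, 0, 0], [0, 0, 0], [0, 0, 0], [0, 0, 0], [0, 0, 0], [0, 0, 0], [0, 0, 0], [0, 0, 0], [0, 0, 0], [0, 0, 0], [0, 0, 0], [0, 0, 0], [0, 0, 0], [0, 0, 0], [0, 0, 0], [0, 0, 0], [0, 0, 0]]' --delta_pos '[[0, 0, 0], [0, 0, 0], [0, 0, -0.5], [0, 0, -2], [0, 0, -2.5], [0, 0, -2.5], [0, 0, -2], [0, 0, -1], [-3, -0.15, 0], [-4.5, -0.2, 0], [-4.5, -0.2, 0], [-4.5, -0.2, 1], [-4.5, -0.2, 1.5], [-4.5, -0.2, 1.5], [-3.5, -0.15, 1.5], [-2, -0.07, 1], [-1.1, 0, 0], [0, 0, 0], [0, 0, 0], [0, 0, 0]]' --gripper '[6, 6, 6, 6, 6, 6, 6, 6, 6, 6, 6, 6, 6, 6, 6, 6, 6, 6, 6, 6]'

```text
time_s: 35.2
tool_pos: [0.4748, -0.0735, 0.1697]
tool_rot: [180.0, -0.0, 83.7]
force: [-0.7, -0.7, 0.6]
grip_width: 0.0599
grasp_force: 0.0
```

```bash
python3 - <<'E'
from h import *
for i in range(3):
    p=eyes.read_camera('wrist')
o=telemetry.get_obs();t=o['tool_pos'];print(o['time_s'],t,o['tool_rot'])
hs=cv2.cvtColor(p['pixels'],cv2.COLOR_RGB2HSV).astype(int)
u,v=np.round(proj(p,(.474,-.0755,.02))).astype(int)
m=((hs[:,:,0]<8)|(hs[:,:,0]>172))&(hs[:,:,1]>120)&(hs[:,:,2]>50)
w=np.zeros_like(m);w[v-45:v+45,u-45:u+45]=1;m&=w
n,l,st,c=cv2.connectedComponentsWithStats(m.astype(np.uint8));k=1+np.argmax(st[1:,4]);print(st[k],c[k],u,v)
r=models.search_frame(p,'cap_mid')[:1];print(r)
wh=(hs[:,:,1]<60)&(hs[:,:,2]>150)
f=np.zeros(m.shape,np.uint8);cv2.fillConvexPoly(f,cv2.convexHull(np.argwhere(l==k)[:,::-1].astype(np.int32)),1)
d=np.argwhere(wh&(f>0))[:,::-1];X=atz(p,d.mean(0),.030)+[.0012,-.0008,0];print(len(d),d.mean(0),X)
y=np.radians(o['tool_rot'][2]);dd=X[:2]-t[:2];print('tool cm',100*(dd@[np.cos(y),np.sin(y)]),100*(dd@[np.sin(y),-np.cos(y)]))
s=eyes.read_camera('side')
cv2.imwrite('pics/chk.png',cv2.resize(s['pixels'][125:215,165:265][:,:,::-1],(600,540),interpolation=cv2.INTER_CUBIC))
E
```

```text
35.35 [ 0.47452851 -0.07405011  0.1695047 ] [ 1.79972729e+02 -6.46128811e-03  8.36409443e+01]
[239 163  32  35 537] [254.23836127 179.06331471] 255 180
[{'centre': [251.4, 181.7], 'p': 0.86}]
281 [254.28469751 182.18505338] [ 0.47465008 -0.07673115  0.03      ]
tool cm -0.2651077703337212 0.041776120554755804
```

View pics/chk.png

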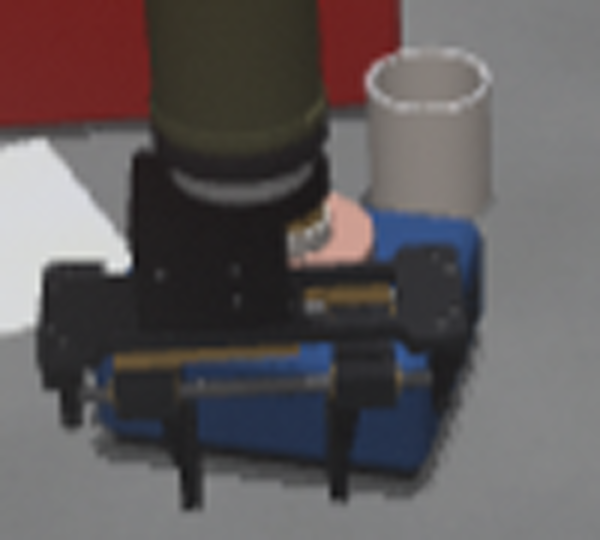

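>>> drive_tool --angular '[[0, 0, 0], [0, 0, 0.1428], [0, 0, 0.1428], [0, 0, 0.1428], [0, 0, 0.1428], [0, 0, 0.1428], [0, 0, 0.1428], [0, 0, 0.1428], [0, 0, 0.1428], [0, 0, 0.1428], [0, 0, 0.1428], [0, 0, 0.1428], [0, 0, 0], [0, 0, 0], [0, 0, 0], [0, 0, 0], [0, 0, 0], [0, 0, 0]]' --delta_pos '[[-0.25, 0.04, 0], [0, 0, 1], [0, 0, 2], [0, 0, 2.5], [0, 0, 2.5], [0, 0, 2], [0, 0, 2], [0, 0, 1.5], [0, 0, 1], [0, 0, 0.8], [0, 0, 0.6], [0, 0, 0.4], [0, 0, 0.25], [0, 0, 0], [0, 0, 0], [0, 0, 0], [0, 0, 0], [0, 0, 0]]' --gripper '[6, 6, 6, 6, 6, 6, 6, 6, 6, 6, 6, 6, 6, 3.3, 3.3, 3.3, 3.3, 3.3]' --squeeze 10

```text
time_s: 37.25
tool_pos: [0.4745, -0.0775, 0.004]
tool_rot: [-180.0, -0.0, -6.4]
force: [-0.6, 0.9, 2.0]
grip_width: 0.0379
grasp_force: 10.0
```

>>> drive_tool --angular '[[0, 0, 0], [0, 0, 0], [0, 0, -0.1428], [0, 0, -0.1428], [0, 0, -0.1428], [0, 0, -0.1428], [0, 0, -0.1428], [0, 0, -0.1428], [0, 0, -0.1428], [0, 0, -0.1428], [0, 0, -0.1428], [0, 0, -0.1428], [0, 0, -0.1428], [0, 0, 0], [0, 0, 0], [0, 0, 0], [0, 0, 0], [0, 0, 0], [0, 0, 0]]' --delta_pos '[[0, 0, 0], [0, 0, 0], [0, 0, 0], [0, 0, 0], [0, 0, 0], [0, 0, 0], [0, 0, 0], [0, 0, 0], [0, 0, 0], [0, 0, 0], [0, 0, 0], [0, 0, 0], [0, 0, 0], [0, 0, 0], [0, 0, 0], [0, 0, 0], [0, 0, 0], [0, 0, 0], [0, 0, 0]]' --gripper '[5.5, 5.5, 5.5, 5.5, 5.5, 5.5, 5.5, 5.5, 5.5, 5.5, 5.5, 5.5, 5.5, 3.3, 3.3, 3.3, 3.3, 3.3, 3.3]' --squeeze 40

```text
time_s: 39.15
tool_pos: [0.4742, -0.0777, 0.0037]
tool_rot: [180.0, 0.0, 83.5]
force: [0.7, -0.1, -0.6]
grip_width: 0.0366
grasp_force: 40.0
```

>>> drive_tool --angular '[[0, 0, 0], [0, 0, 0], [0, 0, 0], [0, 0, 0], [0, 0, 0], [0, 0, 0], [0, 0, 0], [0, 0, 0], [0, 0, 0], [0, 0, 0], [0, 0, 0], [0, 0, 0], [0, 0, 0], [0, 0, 0], [0, 0, 0], [0, 0, 0], [0, 0, 0], [0, 0, 0], [0, 0, 0], [0, 0, 0]]' --delta_pos '[[0, 0, -1], [0, 0, -2.5], [0, 0, -4], [0, 0, -4], [0, 0, -4], [2, 0.08, -3.6], [4, 0.15, -2], [4.5, 0.2, -0.5], [4.5, 0.2, 0], [4.5, 0.2, 0], [4.5, 0.2, 0], [4, 0.15, 0], [2.5, 0.1, 0], [1.5, 0.05, 0], [0.35, 0, 0], [0, 0, 0], [0, 0, 0], [0, 0, 0], [0, 0, 0], [0, 0, 0]]' --gripper '[3.3, 3.3, 3.3, 3.3, 3.3, 3.3, 3.3, 3.3, 3.3, 3.3, 3.3, 3.3, 3.3, 3.3, 3.3, 3.3, 3.3, 3.3, 3.3, 3.3]'

```text
time_s: 41.15
tool_pos: [0.524, 0.2416, 0.2199]
tool_rot: [180.0, -0.0, 83.5]
force: [-0.5, -0.5, -0.3]
grip_width: 0.037
grasp_force: 40.0
```

```bash
python3 - <<'E'
from h import *
for i in range(3):
    p=eyes.read_camera('wrist')
o=telemetry.get_obs();t=o['tool_pos'];print(o['time_s'],t,o['tool_rot'],o['grip_width'],o['force'])
y=np.radians(o['tool_rot'][2]);d=np.array([.524,.2422])-t[:2]
print('tool dx,dy cm',100*(d@[np.cos(y),np.sin(y)]),100*(d@[np.sin(y),-np.cos(y)]))
E
```

```text
41.3 [0.52394156 0.24210564 0.21984289] [ 1.79993576e+02 -1.09188066e-02  8.35108987e+01] 0.036642956137522505 [-0.1897482   0.04921976 -0.48089556]
tool dx,dy cm 0.010036003605995098 0.0047400142581016545
```

>>> drive_tool --angular '[[0, 0, 0], [0, 0, 0], [0, 0, 0], [0, 0, 0], [0, 0, 0], [0, 0, 0], [0, 0, 0], [0, 0, 0], [0, 0, 0]]' --delta_pos '[[0.01, 0, 0.5], [0, 0, 1], [0, 0, 1.2], [0, 0, 1], [0, 0, 0.7], [0, 0, 0.4], [0, 0, 0.2], [0, 0, 0.2], [0, 0, 0]]' --gripper '[3.3, 3.3, 3.3, 3.3, 3.3, 3.3, 3.3, 3.3, 3.3]'

```text
time_s: 42.2
tool_pos: [0.524, 0.2424, 0.1679]
tool_rot: [180.0, -0.0, 83.5]
force: [-0.7, 1.3, -0.4]
grip_width: 0.0367
grasp_force: 40.0
```

>>> drive_tool --angular '[[0, 0, 0], [0, 0, 0], [0, 0, 0]]' --delta_pos '[[0, 0, 0.15], [0, 0, 0.15], [0, 0, 0]]' --gripper '[3.3, 3.3, 3.3]'

```text
time_s: 42.5
tool_pos: [0.5238, 0.2423, 0.1647]
tool_rot: [-180.0, 0.0, 83.5]
force: [-0.3, 0.1, -0.3]
grip_width: 0.0368
grasp_force: 40.0
```

On the stud without contact; continue with the push.

>>> drive_tool --angular '[[0, 0, 0], [0, 0, 0], [0, 0, 0]]' --delta_pos '[[0, 0, 0.2], [0, 0, 0.2], [0, 0, 0.1]]' --gripper '[3.3, 3.3, 3.3]'

```text
time_s: 42.8
tool_pos: [0.524, 0.2425, 0.1599]
tool_rot: [180.0, -0.0, 83.5]
force: [-0.5, 0.2, 2.4]
grip_width: 0.0368
grasp_force: 40.0
```

>>> drive_tool --angular '[[0, 0, 0], [0, 0, 0], [0, 0, 0]]' --delta_pos '[[0, 0, 0.2], [0, 0, 0.2], [0, 0, 0.1]]' --gripper '[3.3, 3.3, 3.3]'

```text
time_s: 43.1
tool_pos: [0.5242, 0.2429, 0.1557]
tool_rot: [180.0, -0.1, 83.5]
force: [-1.3, -0.8, 7.2]
grip_width: 0.0369
grasp_force: 40.0
```

>>> drive_tool --angular '[[0, 0, 0], [0, 0, 0], [0, 0, 0]]' --delta_pos '[[0, 0, 0.2], [0, 0, 0.2], [0, 0, 0.1]]' --gripper '[3.3, 3.3, 3.3]'

```text
time_s: 43.4
tool_pos: [0.5243, 0.2429, 0.1511]
tool_rot: [179.9, -0.1, 83.5]
force: [-2.2, 0.2, 7.6]
grip_width: 0.0366
grasp_force: 40.0
```

>>> drive_tool --angular '[[0, 0, 0], [0, 0, 0], [0, 0, 0]]' --delta_pos '[[0, 0, 0.2], [0, 0, 0.1], [0, 0, 0.1]]' --gripper '[3.3, 3.3, 3.3]'

```text
time_s: 43.7
tool_pos: [0.5243, 0.2429, 0.1473]
tool_rot: [179.9, -0.1, 83.5]
force: [-2.5, 0.2, 7.6]
grip_width: 0.0367
grasp_force: 40.0
```

>>> drive_tool --angular '[[0, 0, 0], [0, 0, 0], [0, 0, 0]]' --delta_pos '[[0, 0, 0.1], [0, 0, 0.1], [0, 0, 0]]' --gripper '[3.3, 3.3, 3.3]'

```text
time_s: 44.0
tool_pos: [0.5243, 0.2429, 0.1453]
tool_rot: [179.9, -0.1, 83.5]
force: [-1.4, -1.3, 8.2]
grip_width: 0.0369
grasp_force: 40.0
```

>>> drive_tool --angular '[[0, 0, 0], [0, 0, 0], [0, 0, 0]]' --delta_pos '[[0, 0, 0.1], [0, 0, 0.1], [0, 0, 0]]' --gripper '[3.3, 3.3, 3.3]'

```text
time_s: 44.3
tool_pos: [0.5243, 0.243, 0.1438]
tool_rot: [179.9, -0.1, 83.5]
force: [-3.2, -1.3, 10.2]
grip_width: 0.0366
grasp_force: 40.0
```

>>> drive_tool --angular '[[0, 0, 0], [0, 0, 0], [0, 0, 0], [0, 0, 0]]' --delta_pos '[[0, 0, 0.1], [0, 0, 0.1], [0, 0, 0.1], [0, 0, 0]]' --gripper '[3.3, 3.3, 3.3, 3.3]'

```text
time_s: 44.7
tool_pos: [0.5244, 0.2431, 0.1415]
tool_rot: [179.9, -0.1, 83.5]
force: [-4.0, -1.2, 13.0]
grip_width: 0.0364
grasp_force: 40.0
```

>>> drive_tool --angular '[[0, 0, 0], [0, 0, 0], [0, 0, 0], [0, 0, 0]]' --delta_pos '[[0, 0, 0.1], [0, 0, 0.1], [0, 0, 0], [0, 0, 0]]' --gripper '[3.3, 3.3, 3.3, 3.3]'

```text
time_s: 45.1
tool_pos: [0.5244, 0.2431, 0.14]
tool_rot: [179.9, -0.1, 83.5]
force: [-4.3, -2.1, 15.0]
grip_width: 0.037
grasp_force: 40.0
```

>>> drive_tool --angular '[[0, 0, 0], [0, 0, 0], [0, 0, 0], [0, 0, 0], [0, 0, 0], [0, 0, 0], [0, 0, 0], [0, 0, 0], [0, 0, 0], [0, 0, 0], [0, 0, 0], [0, 0, 0], [0, 0, 0], [0, 0, 0]]' --delta_pos '[[0, 0, 0], [0, 0, 0], [0, 0, 0], [0, 0, 0], [0, 0, -0.5], [0, 0, -1.5], [0, 0, -2], [0, 0, -2], [0, 0, -2], [0, 0, -1.5], [0, 0, -0.5], [0, 0, 0], [0, 0, 0], [0, 0, 0]]' --gripper '[5, 6, 7, 8, 8, 8, 8, 8, 8, 8, 8, 8, 8, 8]'

```text
time_s: 46.5
tool_pos: [0.5233, 0.2421, 0.2356]
tool_rot: [-179.9, 0.1, 83.5]
force: [1.4, -0.2, -0.3]
grip_width: 0.0798
grasp_force: 0.0
```

```bash
python3 - <<'E'
from h import *
for i in range(3): p=eyes.read_camera('wrist')
o=telemetry.get_obs();print(o['time_s'],o['tool_pos'],o['force'],p['origin'])
def fit(cond,X,r):
    u,v=np.round(proj(p,X)).astype(int);hs=cv2.cvtColor(p['pixels'],cv2.COLOR_RGB2HSV).astype(int)
    m=cond(hs);w=np.zeros_like(m);w[v-r:v+r,u-r:u+r]=1;m&=w
    n,l,st,c=cv2.connectedComponentsWithStats(m.astype(np.uint8));k=1+np.argmax(st[1:,4])
    return st[k],cv2.fitEllipse(cv2.convexHull(np.argwhere(l==k)[:,::-1].astype(np.int32)))
red=lambda h:((h[:,:,0]<6)|(h[:,:,0]>172))&(h[:,:,1]>150)&(h[:,:,2]>50)
dot=lambda h:(h[:,:,1]<60)&(h[:,:,2]>120)
brass=lambda h:(h[:,:,0]>15)&(h[:,:,0]<35)&(h[:,:,1]>100)&(h[:,:,2]>50)
pink=lambda h:((h[:,:,0]<15)|(h[:,:,0]>170))&(h[:,:,1]>50)&(h[:,:,2]>80)
for n,f,z,r in(('red',red,.165,45),('dot',dot,.175,14),('brass',brass,.145,45),('pink',pink,.113,60)):
    try:
        s,e=fit(f,(.524,.242,z),r);print(n,s,np.round(e[0],1),np.round(e[1],1),np.round(atz(p,e[0],z)+[.0012,-.0008,0],4))
    except Exception as x: print(n,x)
# expected outer hull of cap if flush: top at .175
c=np.array([.524-.0012,.242+.0008]);a=np.linspace(0,2*np.pi,60)
for zt in(.175,.180,.185):
    P=np.array([proj(p,(c[0]+.019*np.cos(t),c[1]+.019*np.sin(t),z)) for t in a for z in(zt-.03,zt)]);print('pred red bbox',zt,P.min(0).round(1),(P.max(0)-P.min(0)).round(1))
P=np.array([proj(p,(c[0]+.0225*np.cos(t),c[1]+.0225*np.sin(t),z)) for t in a for z in(.127,.145)]);print('pred brass',P.min(0).round(1),(P.max(0)-P.min(0)).round(1))
E
```

```text
46.65 [0.52357061 0.24218235 0.23597748] [-0.52698029 -0.2328162   0.43547038] [0.53161519 0.3216118  0.40549135]
red [235 176  41  46 907] [254.8 198.7] [40.6 45.7] [0.524  0.2414 0.165 ]
dot [243 191  25  24 463] [254.8 202.3] [23.5 24.6] [0.524  0.2413 0.175 ]
brass [233 169  45  33 300] [255.4 191.3] [45.1 46.3] [0.5248 0.2425 0.145 ]
pink [ 211  140   89   86 4638] [255.  182.8] [85.4 87.9] [0.5245 0.2427 0.113 ]
pred red bbox 0.175 [233.6 173.4] [42.2 47.7]
pred red bbox 0.18 [233.2 174.6] [43.1 48.7]
pred red bbox 0.185 [232.7 175.8] [43.9 49.7]
pred brass [232.3 166.2] [44.7 46.5]
```

>>> drive_tool --angular '[[0, 0, 0], [0, 0, 0], [0, 0, 0], [0, 0, 0], [0, 0, 0], [0, 0, 0], [0, 0, 0], [0, 0, 0], [0, 0, 0], [0, 0, 0], [0, 0, 0], [0, 0, 0], [0, 0, 0], [0, 0, 0], [0, 0, 0]]' --delta_pos '[[0, 0, -1], [0, 0, -1], [0, 0, -1], [0, 0, 0], [0, 0, 0], [0, 0, 0], [0, 0, 0], [0, 0, 0], [0, 0, 0], [0, 0, 0], [0, 0, 0], [0, 0, 0], [0, 0, 0], [0, 0, 0], [0, 0, 0]]' --gripper '[8, 8, 8, 8, 8, 8, 8, 8, 8, 8, 8, 8, 8, 8, 8]'

```text
time_s: 48.15
tool_pos: [0.5239, 0.2424, 0.2668]
tool_rot: [180.0, -0.0, 83.5]
force: [-0.2, -0.1, 0.2]
grip_width: 0.08
grasp_force: 0.0
```

```bash
python3 -c "
from cell import env
print(env.sign_off())"
```

```text
the job is handed in; nothing more can be done
None
```

I put the wheel, clamp ring and cap on the spindle in that order and handed the job in at about 48 s; my last measurements show all three centred and the cap flush, but the hand-in returned no verdict.

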